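# Press the filter-station cover home on its locating pin

## Robot

A 6-joint arm with a two-finger parallel gripper is mounted at the origin on the work surface. World frame = base frame: x ahead of the robot, y to its left, z up, the work surface at z = 0. Lengths are in m, angles in rad, forces in N, time in s.
With the tool pointing down it reaches from about 0.25 to 0.725 m from the base axis. Payload 9.7 kg.
Tool frame: the origin (TCP) lies at the very end of the fingers, on their centre line; the grasp point (between the pads) lies 19 mm behind it; z points along the fingers, y is the line along which they close (so a half turn about z gives the same grasp; the last joint's range is limited). The gripper opens to 85 mm and grips with 20 to 120 N. Pads are 22 mm wide; open, the fingers measure 114 mm over their backs; the gripper's body (76 mm by 85 mm) begins 54 mm behind the grasp point. The pads swing forward as they close: fully open they stand 13 mm farther back than shut.
Start: joints at [1.261, 0.087, 0.176, 1.66, 0, 1.571], TCP at [0.168, 0.524, 0.231] pointing down, gripper open.
Joint ranges: [-3.13, 3.13], [-0.85, 1.81], [-1.15, 1.24], [-2.2, 2.28], [-1.44, 1.52], [-3.14, 3.14]. Speed limits (rad/s): [2.22, 2.22, 2.57, 3.14, 3.14, 3.14].

## Interface

Orientations are given as a unit quaternion [x, y, z, w].
In Python, from plant import robot, viewer, sense, job_done gives the robot as it stands (robot), with the cameras (viewer), the readings as plain functions and the job as plain functions.
- The arm moves only by the tool nudge_tcp, called after "Emit:" as name(argument=value, ...) on one line, values as JSON. Schema: {"type":"object","properties":{"offsets":{"type":"array","items":{"type":"array","items":{"type":"array","items":{"type":"number"},"minItems":6,"maxItems":6},"minItems":1,"maxItems":10},"minItems":1,"maxItems":1},"jaw":{"type":"number"},"grip_n":{"type":"number"},"only":{"type":"string"},"quiet":{"type":"boolean"},"lines":{"type":"string"}},"required":["offsets"],"additionalProperties":false}. offsets is a list that holds a single list of rows (three levels of brackets), with 1 to 10 rows, each of 6 numbers: dx, dy, dz in parts of the range, where 1.0 means 100 cm, then a rotation vector rx, ry, rz in shares of pi/2 rad (1.0 is pi/2 rad); each row is the pose to reach, as a shift and turn from the pose commanded when the call began, along the tool's axes at that moment; what a row does not reach only later rows make up. A row lasts 1/10 s, in which the tool goes at most 0.05 m and 0.15 rad, less where a joint would pass 70% of its speed; a pose out of reach is approached as far as the arm can. jaw is the opening from 0.0 (shut) to 1.0 (fully open), set as the call begins (left out keeps the last). The fingers move at their own pace and stop on an object; grip_n is the grip in N (left out, the last holds). Time passes only in rows, so rows that do not move let the fingers close. The tool returns the time, the measured TCP pose, the force, the opening and the grip force at its end. only (a regular expression) keeps the lines of the reply that match it, lines (a string "A,B") keeps lines A to B, and quiet returns only ok. A shift or turn number past 1, either way, is cut back to 1. Input that does not fit is refused with a message, and nothing moves.
- sense(): the state, without advancing time (a new reading comes with each control period).
- viewer.capture(name): name is "scene" or "side" or "wrist"; returns the picture (400x640x3 uint8, red, green, blue); there is no depth.
- viewer.camera_model(name): a dict with "fx", "fy", "cx", "cy" (pixels), "R" (3x3) and "t" (3): a world point X has camera coordinates R X + t; the wrist camera has in their place "T_tool_cam" (4x4, takes a point from camera to tool coordinates, whose origin is the TCP and whose axes are the flange's). Camera axes: x right, y down, z forward; pixel columns grow to the right and rows downward; lengths in m; the calibration is good to about 2 mm. The wrist camera is an equidistant fisheye: a pixel r from the principal point sees the ray r / f radians off the axis. A picture is of the moment at which its call begins: read the wrist's pose just before it. camera_model takes no time and is no camera call.
- job_done(): hands the job in; it is judged then, once.
The state is a dict: "t": time; "joint_pos": joint angles; "qvel": joint speeds; "tau": joint torques, N m; "tool_pos": TCP position; "eef_rot": TCP orientation; "wrist_force": force on the tool from outside, world axes, zero at the start; "moment": the same for the moment, N m; "finger_gap": opening from 0.0 (shut) to 1.0 (fully open); "grasp_force": force on a finger pad.
Only numpy, scipy, OpenCV 4.12 (cv2) and the standard library are available. Lean on these libraries where they do the work, as an engineer would, in place of code of your own. Each camera call takes 0.05 s, during which the arm holds its last target. There are 200 camera calls.

## Task

Pick up the larger of the two round steel covers by its bar handle and bring it over the filter station; slide it over the locating pin as needed, without ramming it, until the hole in its underside drops over the pin and it lies flat on the grey seat. Then press the cover down so that the sprung seat goes down as far as it will go, and finish like that: still gripping the handle and holding the seat pressed down. Do not disturb the other things on the bench.

Things in the scene. Friction and masses are not known exactly. Their poses are not given: they have to be found in the camera images.
- cover: the larger steel cover: disc 76 mm across and 17 mm thick, with a central blind hole in its underside 16 mm across and 13 mm deep; on top, centred, a bar handle 50 mm long (along the cover's x axis), 20 mm thick (along y) and 40 mm high, so its top is 57 mm above the underside. Origin at the centre of the underside, z up. About 0.3 kg
- station: filter station, fixed to the bench: steel base 170 x 120 x 30 mm; origin at the centre of its underside, x along its length. Its sprung seat rides above it
- seat_top (a point): centre of the top face of the station's grey seat plate (130 mm along x, 100 mm along y, 14 mm thick; top face 56 mm above the bench when not pressed); axes as the station's, moves down with the seat. A cover that is not on the pin is held 9 mm above this face
- slot_mid (a point): middle of the dark 38 mm slot in the seat top, same point as seat_top. A steel locating pin is clamped in the slot: 12 mm across, 9 mm tall above the seat, tip tapering to 7 mm over its last 3 mm, moving down with the seat. It stands up to 10 mm either side of this point along the seat's x axis, elsewhere each time; its place is not reported: see it or feel for it with the cover
- seat (a joint): how far the spring seat is pressed down, m: 0 at rest, 0.010 at its stop; it takes about 7.5 N to start and 17.5 N at the stop (the cover's own weight included)
- small_cover: the smaller steel cover, not for this station: solid disc 52 mm across, 17 mm thick, with a bar handle 36 long x 20 x 40 high on top; origin at the centre of its underside. Bystander
- bottle: white capped bottle, 64 mm across, 150 high; origin under its centre. Bystander
- jar: glass jar, 60 across, 60 high; origin under its centre. Bystander
- dishes: closed stack of clear dishes, 90 across, 30 high; origin under its centre. Bystander
- spatula: steel lab spatula 160 long lying flat, 6 high; its x axis runs along it. Bystander
- filter_box: carton of filters 70 x 90 x 36 high; origin under its centre. Bystander
- cup: clear plastic cup, 70 across, 70 high; origin under its centre. Bystander

How it is judged:
On the way, in this order (a step that is already met when the one before it is completed fails the run):
1. the cover is lifted clear of the bench in the gripper (height (world z) of cover above 0.04 m and contact force between the fingers and cover above 1 N), for 0.2 s.
2. the cover has dropped over the pin and lies flat on the seat (z of cover in the frame of seat_top between -0.003 and 0.003 m and angle between cover's own z axis and vertical below 0.06 rad and horizontal distance between cover and seat_top below 0.018 m), for 0.1 s.
At the end, for the whole second after the job is handed in: The program ends while holding: the cover is on the pin (within 18 mm of the seat's centre), flat on the seat within 3 mm and 0.06 rad, still, gripped by the fingers with more than 3 N, and pressed so that the seat is more than 7 of its 10 mm down with more than 8 N between cover and station (all of step 2 and value of joint seat above 0.007 m and contact force between cover and station above 8 N and contact force between the fingers and cover above 3 N and linear speed of cover below 0.02 m/s); the arm keeps its last pose, push and grip.
It fails at once if the cover is rammed on the station (over 80 N) (contact force between cover and station above 80 N).
It fails at once if another thing on the bench is disturbed (moved over 30 mm) (distance of any of small_cover, bottle, jar, dishes, spatula, filter_box, cup from where it was at the start of the episode above 0.03 m).
It also fails if it takes over 54 s, if anything falls off the work surface, if the arm or the gripper's body presses on something with over 40 N, if the wrist force passes 120 N, or if a joint passes its speed limit or range.

## Working session

There is one attempt and no reset: what is moved stays moved. The work goes in short steps, Python scripts to look and compute and a tool call to move; the robot and the scene stay as the last step left them, time stands still between calls to the robot, and variables do not carry over. Pictures are saved under pics/ and viewed, at most 10 in all, crops included, and the job is handed in when it is done.

```bash
ls; mkdir -p pics
```

Run:
```python
from plant import robot, viewer, sense, job_done
import cv2
s=sense(); print(s)
for n in ("scene","side","wrist"):
    im=viewer.capture(n); cv2.imwrite(f"pics/{n}0.png",im[:,:,::-1]); m=viewer.camera_model(n); print(n,m)
```

```text
pics
plant.py
{'t': 0.0, 'joint_pos': array([1.26103830e+00, 8.74579366e-02, 1.75136864e-01, 1.65983924e+00,
       2.76472051e-05, 1.57081162e+00]), 'qvel': array([ 0.00062603, -0.00209346, -0.0002649 ,  0.00082832,  0.00212096,
       -0.00206211]), 'tau': array([ 1.58037551e-04, -5.20389855e+01,  4.64798212e+01,  1.63282512e-02,
       -4.88091155e-05,  1.19712411e-05]), 'tool_pos': array([0.16757321, 0.52359279, 0.23058567]), 'eef_rot': array([ 1.54268091e-01,  9.88028791e-01, -6.71697186e-04, -1.18857469e-04]), 'wrist_force': array([-1.23529571,  0.26321558, -0.53394185]), 'moment': array([-0.01173089, -0.0038477 , -0.00215512]), 'grasp_force': 0.0, 'finger_gap': 0.9980696950135093}
scene {'fx': 416.55040001241764, 'fy': 416.55040001241764, 'cx': 328.4758810601502, 'cy': 195.61720058351634, 'R': array([[ 0.10192088,  0.99470682, -0.01305677],
       [ 0.77206919, -0.08737174, -0.62950405],
       [-0.62731276,  0.05407887, -0.77688749]]), 't': array([-0.00598552, -0.40560904,  1.29662253])}
side {'fx': 372.72918316574305, 'fy': 372.72918316574305, 'cx': 318.7071639333143, 'cy': 193.94147491833886, 'R': array([[-0.9963369 , -0.08401278, -0.01595751],
       [-0.04659317,  0.68979767, -0.72250138],
       [ 0.0717068 , -0.71911128, -0.69118529]]), 't': array([0.57325052, 0.11066002, 0.85884588])}
wrist {'fx': 309.70691628693146, 'fy': 309.70691628693146, 'cx': 320.6675721496651, 'cy': 196.69586166805732, 'T_tool_cam': array([[ 7.61778673e-04, -9.65496856e-01, -2.60413597e-01,
         6.64040057e-02],
       [ 9.99999700e-01,  6.99376406e-04,  3.32289577e-04,
         1.68391306e-03],
       [-1.38697416e-04, -2.60413772e-01,  9.65497099e-01,
        -1.40243268e-01],
       [ 0.00000000e+00,  0.00000000e+00,  0.00000000e+00,
         1.00000000e+00]])}
```

View pics/scene0.png

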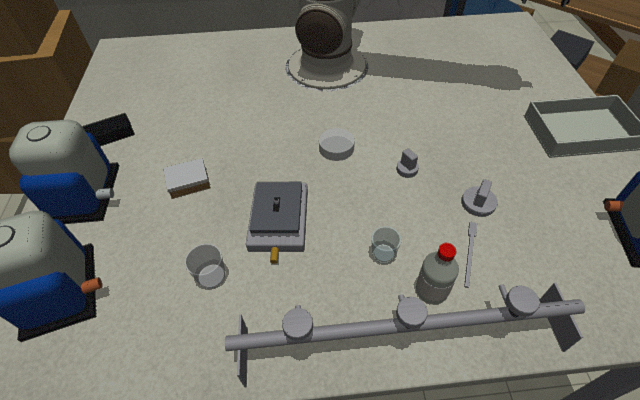

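View pics/side0.png

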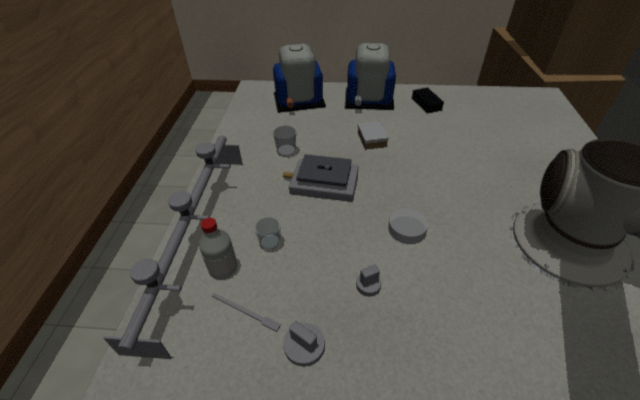

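The scene view shows the large cover at about (480,200), with its handle at (484,190), and the station at (278,213), with the pin at about (276,203). The side view shows the cover at (304,344) and the station at (325,175).

Create h.py:
```python
import numpy as np, cv2
from plant import robot, viewer, sense, job_done
from scipy.spatial.transform import Rotation as Rn
def ray(name,u,v,s=None):
    m=viewer.camera_model(name)
    x=np.array([(u-m['cx'])/m['fx'],(v-m['cy'])/m['fy']])
    if name!='wrist':
        R=m['R']; return -R.T@m['t'], R.T@np.array([*x,1.])
    th=np.linalg.norm(x); d=np.array([*(x/max(th,1e-9)*np.sin(th)),np.cos(th)])
    T=m['T_tool_cam']; R=Rn.from_quat(s['eef_rot']).as_matrix()
    return R@T[:3,3]+s['tool_pos'], R@T[:3,:3]@d
def onz(name,u,v,z,s=None):
    o,d=ray(name,u,v,s); return o+d*(z-o[2])/d[2]
def proj(name,X,s=None):
    m=viewer.camera_model(name); X=np.asarray(X,float)
    if name!='wrist':
        c=m['R']@X+m['t']; return m['cx']+m['fx']*c[0]/c[2], m['cy']+m['fy']*c[1]/c[2]
    T=m['T_tool_cam']; R=Rn.from_quat(s['eef_rot']).as_matrix()
    c=T[:3,:3].T@(R.T@(X-s['tool_pos'])-T[:3,3]); r=np.hypot(c[0],c[1]); th=np.arctan2(r,c[2])
    return m['cx']+m['fx']*th*c[0]/r, m['cy']+m['fy']*th*c[1]/r
def tool(s,X): return Rn.from_quat(s['eef_rot']).inv().apply(np.asarray(X)-s['tool_pos'])
```

Run:
```python
from h import *
np.set_printoptions(precision=4,suppress=True)
s=sense()
print(Rn.from_quat(s['eef_rot']).as_matrix())
print('cover',onz('scene',480,202,.01),onz('side',304,345,.01))
print('handle top',onz('scene',484,184,.057),onz('side',304,330,.057))
print('small',onz('scene',408,167,.01))
print('station',onz('scene',277,208,.056),onz('side',325,170,.056))
for (u,v) in [(258,182),(302,182),(303,232),(250,232)]: print(onz('scene',u,v,.056))
c=onz('scene',480,202,.01);print(proj('wrist',c,s),tool(s,c))
a=cv2.imread('pics/scene0.png'); w=cv2.imread('pics/side0.png')
A=cv2.resize(a[165:225,440:520],(480,360),interpolation=2);B=cv2.resize(w[310:370,260:340],(480,360)[:2],interpolation=2)
x=cv2.imread('pics/wrist0.png'); 
C=np.vstack([x[:, :], np.zeros((0,640,3),np.uint8)])
cv2.imwrite('pics/c1.png',C)
```

```text
[[-0.9524  0.3049 -0.0003]
 [ 0.3049  0.9524 -0.001 ]
 [ 0.     -0.001  -1.    ]]
cover [0.5848 0.2891 0.01  ] [0.5778 0.291  0.01  ]
handle top [0.5717 0.2895 0.057 ] [0.5764 0.2852 0.057 ]
small [0.4611 0.1523 0.01  ]
station [ 0.5864 -0.1622  0.056 ] [ 0.571  -0.1537  0.056 ]
[ 0.509  -0.2024  0.056 ]
[ 0.5201 -0.1054  0.056 ]
[ 0.6531 -0.1117  0.056 ]
[ 0.6413 -0.2179  0.056 ]
(np.float64(269.7702036068125), np.float64(415.9851734809187)) [-0.4689 -0.096   0.2208]
```

View pics/wrist0.png

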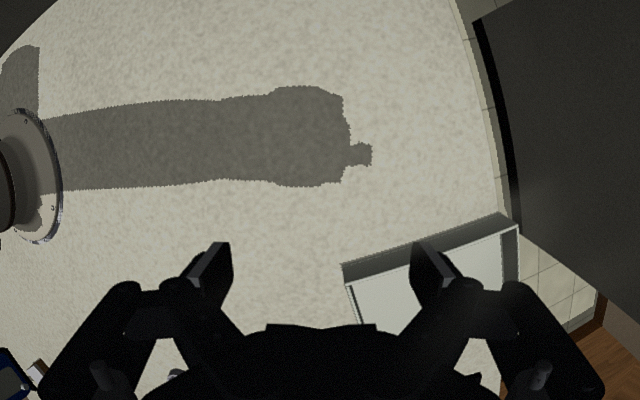

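The wrist view shows only open bench and the fingers, with the cover at the lower left edge (173,377). I'll move over the cover and turn about 0.5 rad.

Units first: turns go in shares of pi/2 rad. So 0.15 rad / 1.5708 = 0.0955.

Emit:
nudge_tcp(offsets=[[[-0.045,-0.009,0,0,0,0.0318],[-0.09,-0.018,0,0,0,0.0637],[-0.135,-0.027,0,0,0,0.0955],[-0.18,-0.036,0,0,0,0.1273],[-0.225,-0.045,0,0,0,0.1592],[-0.27,-0.054,0,0,0,0.191],[-0.315,-0.063,0,0,0,0.2228],[-0.36,-0.072,0,0,0,0.2546],[-0.4,-0.08,0,0,0,0.2865],[-0.44,-0.09,0,0,0,0.3183]]], jaw=1.0)

```text
t: 1.15
tool_pos: [0.5607, 0.3028, 0.2308]
eef_rot: [0.395, 0.919, -0.0, -0.0]
wrist_force: [-0.5, 1.1, -0.4]
finger_gap: 1.001
grasp_force: 0.0
```

Emit:
nudge_tcp(offsets=[[[0,0,0,0,0,0],[0,0,0,0,0,0],[0,0,0,0,0,0]]])

```text
t: 1.45
tool_pos: [0.5587, 0.3044, 0.2312]
eef_rot: [0.394, 0.919, -0.0, -0.0]
wrist_force: [-0.2, 0.6, -0.2]
finger_gap: 0.998
grasp_force: 0.0
```

Run:
```python
from h import *
np.set_printoptions(precision=4,suppress=True)
s=sense(); im=viewer.capture('wrist'); cv2.imwrite('pics/w1.png',im[:,:,::-1])
print(s['t'],s['tool_pos'],s['eef_rot'],proj('wrist',[.578,.289,.017],s))
```

```text
1.45 [0.5587 0.3044 0.2312] [ 0.3935  0.9193 -0.0001 -0.0002] (np.float64(322.54153087329536), np.float64(193.49501791937826))
```

View pics/w1.png

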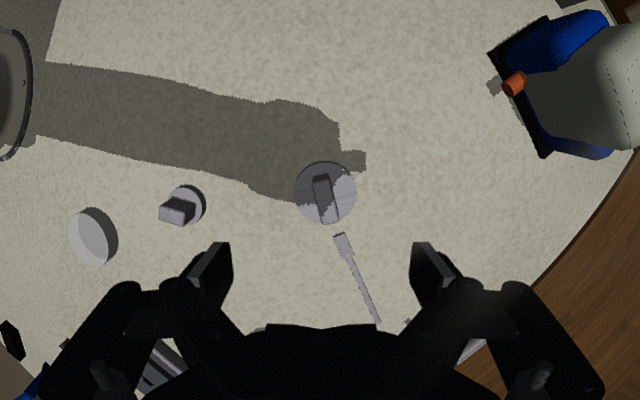

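The cover sits at about (326,193) in the wrist view, with its handle nearly vertical in the image. I'll enlarge it to measure.

Run:
```python
import cv2
a=cv2.imread('pics/w1.png')[150:240,285:375]
cv2.imwrite('pics/w1c.png',cv2.convertScaleAbs(cv2.resize(a,(594,594),interpolation=cv2.INTER_CUBIC),alpha=1.5))
```

```text
(no output)
```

View pics/w1c.png

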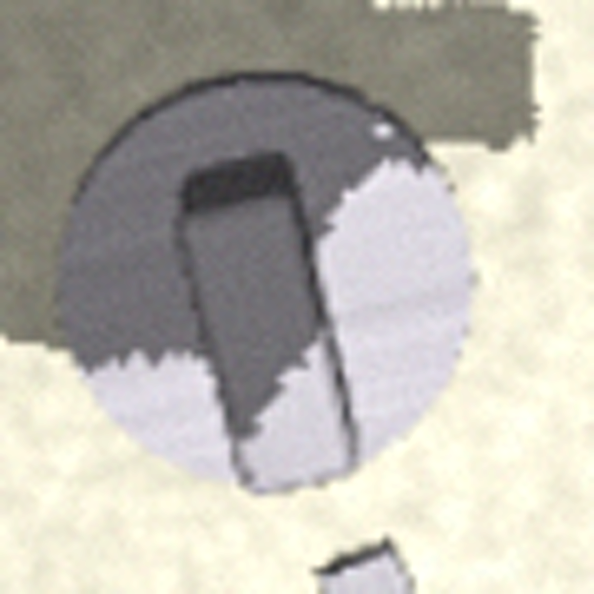

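The handle's top face has crop corners at (185,213), (298,190), (355,470) and (250,492). The disc spans columns 55-478 and rows 75-490.

Run:
```python
from h import *
np.set_printoptions(precision=4,suppress=True)
s=sense()
f=lambda u,v,z: onz('wrist',285+u/6.6-.4,150+v/6.6-.4,z,s)
P=[f(*p,.057) for p in [(185,213),(298,190),(355,470),(250,492)]]
c=np.mean(P,0); ax=(P[3]+P[2]-P[0]-P[1])/2; print(c,ax,np.linalg.norm(ax),np.linalg.norm(P[1]-P[0]),np.linalg.norm(P[2]-P[3]))
print('disc',f(267,282,.015))
t=tool(s,c); R=Rn.from_quat(s['eef_rot']).as_matrix(); a=R.T@ax
print(t,a,'rz',np.arctan2(a[1],a[0]))
```

```text
[0.5794 0.2926 0.057 ] [ 0.0395 -0.0268 -0.    ] 0.04770972081350151 0.018163757590140214 0.01756673274401574
disc [0.5795 0.292  0.015 ]
[-0.0232  0.0068  0.1744] [-0.0466  0.01   -0.    ] rz 2.929643840538188
```

Scaled: -0.21 rad / 1.5708 = -0.1337.

Emit:
nudge_tcp(offsets=[[[-0.012,0.003,0.03,0,0,-0.0637],[-0.023,0.007,0.07,0,0,-0.1337],[-0.023,0.007,0.11,0,0,-0.1337],[-0.023,0.007,0.15,0,0,-0.1337],[-0.023,0.007,0.18,0,0,-0.1337],[-0.023,0.007,0.2,0,0,-0.1337],[-0.023,0.007,0.207,0,0,-0.1337],[-0.023,0.007,0.207,0,0,-0.1337],[-0.023,0.007,0.207,0,0,-0.1337]]], jaw=1.0)

```text
t: 2.4
tool_pos: [0.5805, 0.2929, 0.026]
eef_rot: [0.295, 0.955, 0.001, 0.001]
wrist_force: [-0.2, -0.3, 0.3]
finger_gap: 1.002
grasp_force: 0.0
```

Emit:
nudge_tcp(offsets=[[[0,0,0,0,0,0],[0,0,0,0,0,0],[0,0,0,0,0,0],[0,0,0,0,0,0],[0,0,0,0,0,0],[0,0,0,0,0,0],[0,0,0,0,0,0],[0,0,0,0,0,0]]], jaw=0.0, grip_n=60)

```text
t: 3.2
tool_pos: [0.5802, 0.292, 0.0247]
eef_rot: [0.295, 0.955, -0.0, 0.0]
wrist_force: [-2.4, -3.0, 6.3]
finger_gap: 0.223
grasp_force: 59.9
```

Emit:
nudge_tcp(offsets=[[[0,0,-0.02,0,0,0],[0,0,-0.05,0,0,0],[0,0,-0.09,0,0,0],[0,0,-0.13,0,0,0],[0,0,-0.17,0,0,0],[0,0,-0.19,0,0,0],[0,0,-0.19,0,0,0],[0,0,-0.19,0,0,0]]])

```text
t: 4.0
tool_pos: [0.5802, 0.2922, 0.2126]
eef_rot: [0.295, 0.955, -0.0, -0.001]
wrist_force: [-0.1, 0.7, -3.8]
finger_gap: 0.225
grasp_force: 59.4
```

Run:
```python
from h import *
s=sense(); T=[]
a=viewer.capture('scene'); b=viewer.capture('side')
A=cv2.resize(a[170:260,238:318],(400,450),interpolation=2);B=cv2.resize(b[145:205,285:365],(400,300),interpolation=2)
B=cv2.copyMakeBorder(B,0,150,0,0,0)
cv2.imwrite('pics/c2.png',cv2.convertScaleAbs(np.hstack([A,B])[:,:,::-1],alpha=1.8))
cv2.imwrite('pics/s2.png',a[:,:,::-1]);cv2.imwrite('pics/d2.png',b[:,:,::-1])
```

```text
(no output)
```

View pics/c2.png

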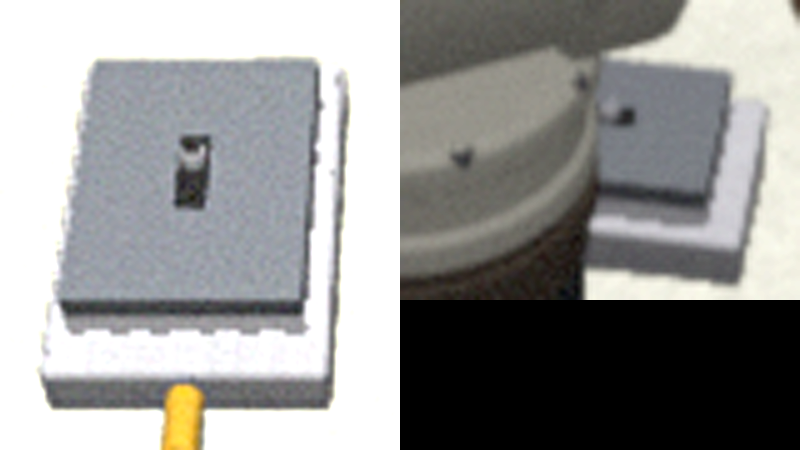

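In the scene crop, the seat corners are (95,60), (318,62), (303,303) and (60,298). The slot covers rows 137-208 at column 193, and the pin tip is near (195,147), toward the robot side.

Run:
```python
from h import *
np.set_printoptions(precision=4,suppress=True)
s=sense()
f=lambda u,v,z: onz('scene',238+u/5-.4,170+v/5-.4,z)
P=[f(*p,.056) for p in [(95,60),(318,62),(303,303),(60,298)]]
c=np.mean(P,0); ax=(P[2]+P[3]-P[0]-P[1])/2; print(c,ax,np.linalg.norm(ax),np.linalg.norm(P[1]-P[0]),np.degrees(np.arctan2(ax[1],ax[0])))
print('slot',f(193,172,.056),f(193,137,.056),f(193,208,.056)); p=f(196,149,.064);print('pin',p, tool(s,p))
print('force',s['wrist_force'],s['moment'],Rn.from_quat(s['eef_rot']).as_matrix())
```

```text
[ 0.5773 -0.1631  0.056 ] [ 0.1273 -0.0136  0.    ] 0.12802763800861808 0.09908950256008593 -6.090771893583454
slot [ 0.5755 -0.1637  0.056 ] [ 0.5564 -0.1632  0.056 ] [ 0.5947 -0.1641  0.056 ]
pin [ 0.5696 -0.1614  0.064 ] [-0.2478 -0.3793  0.1483]
force [-0.293  -0.254  -4.2075] [ 0.0261  0.0046 -0.0421] [[-0.8255  0.5645 -0.0033]
 [ 0.5645  0.8255 -0.0016]
 [ 0.0018 -0.0032 -1.    ]]
```

Emit:
nudge_tcp(offsets=[[[-0.02,-0.025,0,0,0,0],[-0.045,-0.055,0,0,0,0],[-0.07,-0.085,0,0,0,0],[-0.095,-0.115,0,0,0,0],[-0.12,-0.145,0,0,0,0],[-0.145,-0.175,0,0,0,0],[-0.17,-0.205,0,0,0,0],[-0.195,-0.236,0,0,0,0],[-0.22,-0.266,0,0,0,0],[-0.245,-0.297,0,0,0,0]]])

```text
t: 5.1
tool_pos: [0.6141, -0.0928, 0.2122]
eef_rot: [0.295, 0.955, -0.0, -0.001]
wrist_force: [0.6, 0.6, -5.2]
finger_gap: 0.227
grasp_force: 59.8
```

Emit:
nudge_tcp(offsets=[[[-0.025,-0.03,0,0,0,0],[-0.045,-0.055,0,0,0,0],[-0.06,-0.073,0,0,0,0],[-0.068,-0.082,0,0,0,0],[-0.068,-0.082,0,0,0,0],[-0.068,-0.082,0,0,0,0],[-0.068,-0.082,0,0,0,0]]])

```text
t: 5.8
tool_pos: [0.6246, -0.1961, 0.214]
eef_rot: [0.295, 0.956, 0.0, -0.0]
wrist_force: [-0.6, -0.2, -4.8]
finger_gap: 0.226
grasp_force: 59.8
```

Run:
```python
from h import *
np.set_printoptions(precision=4,suppress=True)
s=sense(); a=viewer.capture('wrist'); cv2.imwrite('pics/w3.png',a[:,:,::-1])
print(s['tool_pos'],s['wrist_force']); u,v=proj('wrist',[.5696,-.1614,.06],s); print(u,v)
x,y=int(u)-60,int(v)-55; x,y=max(x,0),max(y,0); print(x,y)
cv2.imwrite('pics/w3c.png',cv2.convertScaleAbs(cv2.resize(a[y:y+100,x:x+120],(720,600),interpolation=2)[:,:,::-1],alpha=1.8))
```

```text
[ 0.6246 -0.1961  0.214 ] [-0.606  -0.1697 -4.7845]
316.6366399063396 117.11406797702428
256 62
```

View pics/w3c.png

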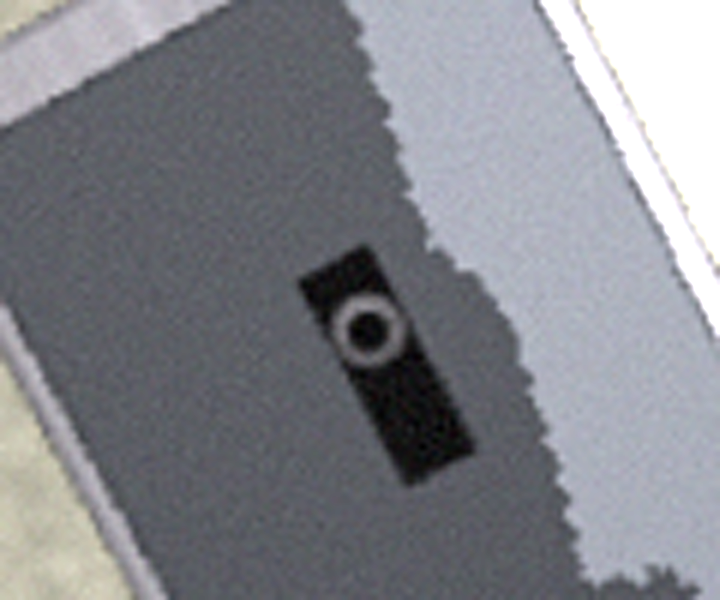

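The wrist crop is clear: the pin ring is centred at (369,329), and the slot corners are (300,282), (367,245), (475,455) and (410,488).

Run:
```python
from h import *
np.set_printoptions(precision=4,suppress=True)
s=sense()
f=lambda u,v,z: onz('wrist',256+u/6-.4,62+v/6-.4,z,s)
C=[f(*p,.056) for p in [(300,282),(367,245),(475,455),(410,488)]]; m=np.mean(C,0)
ax=(C[2]+C[3]-C[0]-C[1]); ax/=np.linalg.norm(ax)
p=f(369,329,.0635); print('slot',m,ax,'pin',p,'s',(p-m)@ax); q=m+ax*((p-m)@ax);print('on line',q)
print('move tool',tool(s,(p+q)/2),'cover offset guess', tool(s,q))
```

```text
slot [ 0.5763 -0.1617  0.056 ] [ 0.9929 -0.1189  0.    ] pin [ 0.5694 -0.1607  0.0635] s -0.006888830929679809
on line [ 0.5694 -0.1609  0.056 ]
move tool [ 0.0656 -0.002   0.1545] cover offset guess [ 0.0655 -0.002   0.1583]
```

Emit:
nudge_tcp(offsets=[[[0.03,-0.001,0,0,0,0],[0.055,-0.002,0.02,0,0,0],[0.0645,-0.002,0.05,0,0,0],[0.0645,-0.002,0.08,0,0,0],[0.0645,-0.002,0.1,0,0,0],[0.0645,-0.002,0.112,0,0,0],[0.0645,-0.002,0.116,0,0,0],[0.0645,-0.002,0.116,0,0,0],[0.0645,-0.002,0.116,0,0,0],[0.0645,-0.002,0.116,0,0,0]]])

```text
t: 6.85
tool_pos: [0.5709, -0.1628, 0.0995]
eef_rot: [0.295, 0.955, 0.0, 0.001]
wrist_force: [-0.6, 0.1, -3.5]
finger_gap: 0.224
grasp_force: 59.9
```

Emit:
nudge_tcp(offsets=[[[0,0,0.001,0,0,0],[0,0,0.002,0,0,0],[0,0,0.003,0,0,0],[0,0,0.004,0,0,0],[0,0,0.005,0,0,0],[0,0,0.006,0,0,0],[0,0,0.007,0,0,0],[0,0,0.008,0,0,0],[0,0,0.008,0,0,0],[0,0,0.008,0,0,0]]])

```text
t: 7.85
tool_pos: [0.5703, -0.1627, 0.0903]
eef_rot: [0.295, 0.955, -0.0, -0.0]
wrist_force: [-0.0, 0.5, -3.8]
finger_gap: 0.224
grasp_force: 59.9
```

Emit:
nudge_tcp(offsets=[[[0.0005,0.001,0,0,0,0],[0.0005,0.001,0.001,0,0,0],[0.0005,0.001,0.002,0,0,0],[0.0005,0.001,0.003,0,0,0],[0.0005,0.001,0.004,0,0,0],[0.0005,0.001,0.004,0,0,0],[0.0005,0.001,0.004,0,0,0]]])

```text
t: 8.55
tool_pos: [0.5702, -0.1615, 0.0861]
eef_rot: [0.295, 0.955, -0.0, -0.0]
wrist_force: [-2.0, -0.8, -3.3]
finger_gap: 0.229
grasp_force: 60.0
```

Emit:
nudge_tcp(offsets=[[[0,0,0.001,0,0,0],[0,0,0.002,0,0,0],[0,0,0.003,0,0,0],[0,0,0.004,0,0,0],[0,0,0.005,0,0,0],[0,0,0.005,0,0,0],[0,0,0.005,0,0,0],[0,0,0.005,0,0,0]]])

```text
t: 9.35
tool_pos: [0.5702, -0.1615, 0.0811]
eef_rot: [0.295, 0.955, -0.0, -0.0]
wrist_force: [-3.9, 0.2, -2.7]
finger_gap: 0.226
grasp_force: 60.0
```

Emit:
nudge_tcp(offsets=[[[0,0,0.0005,0,0,0],[0,0,0.001,0,0,0],[0,0,0.0015,0,0,0],[0,0,0.002,0,0,0],[0,0,0.0025,0,0,0],[0,0,0.003,0,0,0],[0,0,0.003,0,0,0],[0,0,0.003,0,0,0],[0,0,0.003,0,0,0],[0,0,0.003,0,0,0]]])

```text
t: 10.35
tool_pos: [0.5703, -0.1615, 0.0789]
eef_rot: [0.295, 0.955, -0.0, 0.0]
wrist_force: [-6.6, 0.3, 3.2]
finger_gap: 0.226
grasp_force: 60.6
```

Emit:
nudge_tcp(offsets=[[[0.001,-0.0005,0,0,0,0],[0.001,-0.0005,0.001,0,0,0],[0.001,-0.0005,0.002,0,0,0],[0.001,-0.0005,0.003,0,0,0],[0.001,-0.0005,0.004,0,0,0],[0.001,-0.0005,0.005,0,0,0],[0.001,-0.0005,0.006,0,0,0],[0.001,-0.0005,0.007,0,0,0],[0.001,-0.0005,0.008,0,0,0],[0.001,-0.0005,0.008,0,0,0]]])

```text
t: 11.35
tool_pos: [0.5701, -0.1615, 0.0714]
eef_rot: [0.295, 0.955, 0.0, 0.001]
wrist_force: [-2.1, -0.5, 9.4]
finger_gap: 0.22
grasp_force: 61.6
```

Emit:
nudge_tcp(offsets=[[[0,0,0.001,0,0,0],[0,0,0.002,0,0,0],[0,0,0.003,0,0,0],[0,0,0.003,0,0,0],[0,0,0.003,0,0,0],[0,0,0.003,0,0,0],[0,0,0.003,0,0,0]]])

```text
t: 12.05
tool_pos: [0.5701, -0.1615, 0.0705]
eef_rot: [0.295, 0.955, 0.0, 0.002]
wrist_force: [-8.0, 1.5, 23.4]
finger_gap: 0.224
grasp_force: 63.9
```

Emit:
nudge_tcp(offsets=[[[0,0,0,0,0,0],[0,0,0,0,0,0],[0,0,0,0,0,0]]])

```text
t: 12.35
tool_pos: [0.5701, -0.1615, 0.0705]
eef_rot: [0.295, 0.955, 0.0, 0.002]
wrist_force: [-7.9, 1.7, 23.4]
finger_gap: 0.226
grasp_force: 63.9
```

```bash
python3 -c "
from plant import robot, viewer, sense, job_done
print(job_done())"
```

```text
the job is handed in; nothing more can be done
None
```

I handed the job in at 12.35 s, and no verdict came back: by force and height readings the large cover is on the pin, with the seat at its stop (about 30 N on it) and the handle still gripped at about 64 N; I took no final picture.

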